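Find which lid threads onto which jar and screw both home

TASK

Close the two open glass jars in the wooden stand: the two steel lids look alike but their threads differ, so try a lid on a jar, turning it clockwise, and if it will not thread down move it to the other jar. Leave both jars standing in the stand with a lid screwed fully home on each, and do not disturb the other things on the worktop.

Things in the scene. Friction and masses are not known exactly. Their poses are not given: they have to be found in the camera images.
- jar_stand: light oak stand, 112 x 242 x 40 mm, fixed to the worktop. Origin at the centre of its underside, z up; its long side runs along its y axis. Two square pockets, 75 mm wide and 25 mm deep, lie at y = +70 mm and y = -70 mm; their floor is at z = 15 mm.
- jar_lentil: square glass jar with orange contents: body 72 x 72 x 74 mm, about 500 g, loose, kept from turning by its pocket. Origin at the centre of its underside, z up; the neck, 46 mm across (60 over its square thread ridges), rises from z = 74 to the rim at 104 mm. A red dot on shoulder and front marks its -x side. A lid that is fully home rests on the rim with its origin on the axis at z = 87 mm.
- jar_pea: square glass jar with green contents; sizes, origin, axes, red dot and height of a homed lid as for jar_lentil, but another thread: one jar has three thread starts, the other four, so each takes only one of the lids. Which jar stands in which pocket varies.
- lid_a: cast steel lid, 69 mm across, 200 g, lying open side down. Origin at the centre of its open underside, z up; the top is at z = 20 mm and carries an upright grip bar along x, 46 x 14 mm, its flat sides reaching from z = 20 to 36 mm. A red dot on the bar marks the -x end. 3 or 4 hidden lugs in the skirt (50 mm between them) run in the jar's thread; see its dot for the turning.
- lid_b: the other lid, alike in all sizes and looks, with the other number of lugs. Which lid fits which jar is not marked. The wrong lid, set on level, stands 9 mm or more above home; pressed and turned, it catches on the ridge ends and jams high; forced, it can go on crosswise and ends askew by 4 deg or more, never level and home. Turned back, it lifts straight off.
- lid_a_dot (a point): lid_a's red dot, on top of the bar, 16.5 mm from the axis. Set on its jar with the dots on the same side (x axes parallel), a lid rests 6 mm above home, 14 deg short of the thread's entry. From there clockwise from above by 54 deg (four starts) or 72 deg (three) it sinks evenly to home; 2 mm of axial play, clamps some 20 deg later. Set on anticlockwise of that it rests higher and needs more turn.
- lid_b_dot (a point): lid_b's red dot, on top of the bar, 16.5 mm from the axis; the lid turns as told at lid_a's dot. Set on more than 14 deg too far clockwise, a lid lands about 10 mm higher; turn it back until it drops.
- honey_jar: bystander: glass jar with a red lid, 65 mm across, 100 mm high, origin at the centre of its underside
- pepper_mill: bystander: dark wooden pepper mill, 55 mm across, 173 mm high, origin at the centre of its underside
- spice_jar: bystander: slim spice jar with a dark cap, 41 mm across, 105 mm high, origin at the centre of its underside
- kitchen_timer: bystander: round clockwork timer, 68 mm across, 46 mm high, origin at the centre of its underside
- maple_scoop: bystander: wooden scoop lying flat, 160 x 56 x 27 mm, origin under its middle
Mind the look-alikes: they are no part of the job. What is shaped like the lid_a but orange, turquoise or yellow is not meant.

How it is judged:
By the outcome, as a careful person would: the job done as asked, in the order asked, and still so for the second after the job is handed in, with the robot touching nothing.
It also fails if it takes over 67 s, if anything falls off the work surface, if the arm or the gripper's body presses on something with over 40 N, if the wrist force passes 120 N, or if a joint passes its speed limit or range.

ROBOT

A 7-joint arm with a two-finger parallel gripper is mounted at the origin on a cart in front of the work surface, level with it; the furniture and walls round the work are solid. World frame = base frame: x ahead of the robot, y to its left, z up, the work surface at z = 0. Lengths are in m, angles in rad, forces in N, time in s.
With the tool pointing down it reaches from about 0.35 to 0.9 m from the base axis. Payload 8.1 kg.
Tool frame: the origin (TCP) lies between the finger pads; the fingertips stand 17 mm ahead of it and the grasp point (between the pads) lies 2 mm behind it; z points along the fingers, y is the line along which they close (so a half turn about z gives the same grasp; the last joint's range is limited). The gripper opens to 92 mm and grips with 3 to 60 N. Pads are 19 mm wide; open, the fingers measure 130 mm over their backs; the gripper's body (75 mm by 190 mm) begins 47 mm behind the grasp point.
Start: joints at [1.003, 0.434, 0.025, 1.573, -0.012, 1.134, -0.075], TCP at [0.28, -0.559, 0.244] pointing down, gripper open.
Joint ranges: [-2.62, 2.62], [-0.44, 2.09], [-1.27, 1.32], [0.08, 2.57], [-1.32, 4.46], [0.12, 2], [-2.74, 2.74]. Speed limits (rad/s): [2.22, 2.22, 3.01, 3.01, 3.14, 3.14, 3.14].

INTERFACE

Orientations are given as a rotation vector (axis times angle).
In Python, from cell import observe, get_image, calibration, sign_off, look_for, regions_of, landmark_of gives the robot as it stands.
- The arm moves only by the tool jog_arm, never from a script. Its argument "plan" is a list of rows, each an object with "offset": the shift along the tool's x, y, z normalised to -1 to 1, where 1 is 0.15 m, a list of three; "twist": the turn, a rotation vector about the tool's x, y, z normalised to -1 to 1, where 1 is 2 pi rad, a list of three; "fingers": the gripper command: -1 is shut, 1 is fully open, values between are in proportion. In form: [{"offset": [x, y, z], "twist": [ax, ay, az], "fingers": fingers}, ...]. A call has 1 to 20 rows; each row is the pose to reach, as a shift and turn from the pose commanded when the call began, along the tool's axes at that moment, turning the shorter way round; what a row does not reach only later rows make up. A row lasts 1/8 s, in which the tool goes at most 62.5 mm and 10.7 degrees, less where a joint would pass 70% of its speed; a pose out of reach is approached as far as the arm can. A call with a number of a shift or a turn outside -1 to 1 is refused whole. A call with a gripper value outside its range is refused whole. The fingers move at their own pace and stop on an object; "newtons" is the grip in N (left out, the last holds). Time passes only in rows, so rows that repeat a pose let the fingers close. It gives the time, the measured TCP pose, the force, the opening and the grip force at its end, in the units of the state.
- observe(): the state, without advancing time (a new reading comes with each control period).
- get_image(name): name is "side" or "top" or "wrist"; returns the picture (420x560x3 uint8, red, green, blue); there is no depth.
- calibration(name): a dict with "fov_y" (degrees; the focal length in pixels is half the picture's height over the tangent of half this angle, whatever the lens; pixels are square), "cx", "cy" (the principal point, pixels), "position" and "attitude" of the camera in the world. Camera axes: x right, y down, z forward; pixel columns grow to the right and rows downward; lengths in m; the calibration is good to about 2 mm. The wrist camera is an equidistant fisheye: a pixel r from the principal point sees the ray r / f radians off the axis. A picture is of the moment at which its call begins: read the wrist's pose just before it. calibration takes no time and is no camera call; for the wrist camera it gives the pose at the moment of the call.
- sign_off(): hands the job in; it is judged then, once.
Trained networks look in the newest picture that a camera, given by its name, has taken for a name from the list of things; names that differ only in an ending like _2 or _b are one class to them, and where a whole thing is asked for, a point or a joint stands for the part that bears it (a point fixed in the world has none). Each returns a list of dicts, best first, with "conf" (0 to 1); they miss things now and then, are a little off and sometimes report something else, mostly with a low value. They report only what shows in the picture. A call takes as long as a camera call. They do not tell look-alikes from the thing itself.
- look_for(thing, camera): "box" ([left, top, width, height] as shares, 0 to 1, of the picture: columns of its width, rows of its height, round what is visible of it).
- regions_of(thing, camera): "region" (420x560 bool, what is visible of it) and "box" ([left, top, width, height] as shares, 0 to 1, of the picture: columns of its width, rows of its height, round what is visible of it).
- landmark_of(thing, camera): "at" ([row, column] as shares, 0 to 1, of the picture: columns of its width, rows of its height: a listed point, or the origin of a listed thing).
The state is a dict: "clock": time; "joints": joint angles; "dq": joint speeds; "joint_efforts": joint torques, N m; "position": TCP position; "ee_rot": TCP orientation; "force": force on the tool from outside, world axes, zero at the start; "ft_torque": the same for the moment, N m; "width": opening from 0.0 (shut) to 1.0 (fully open); "gripper_force": force on a finger pad.
Only numpy, scipy, OpenCV 4.12 (cv2) and the standard library are available. Lean on these libraries where they do the work, as an engineer would, in place of code of your own. Each camera call takes 0.05 s, during which the arm holds its last target. There are 200 camera calls.

## Working session

There is one attempt and no reset: what is moved stays moved. The work goes in short steps, Python scripts to look and compute and a tool call to move; the robot and the scene stay as the last step left them, time stands still between calls to the robot, and variables do not carry over. Pictures are saved under pics/ and viewed, at most 10 in all, crops included, and the job is handed in when it is done.

Besides the shell and the picture viewer there is one more tool, called after "Emit:" by a JSON object that holds its "method" and its "body", one argument or row to a line. jog_arm: Moves the arm, as the interface text tells. Scaled input: -1 to 1 covers 0.15 m each way for a shift and 2 pi rad each way for a turn. Its arguments: {"type":"object","properties":{"plan":{"type":"array","items":{"type":"object","properties":{"offset":{"type":"array","items":{"type":"number","minimum":-1,"maximum":1}},"twist":{"type":"array","items":{"type":"number","minimum":-1,"maximum":1}},"fingers":{"type":"number"}}}},"newtons":{"type":"number"}},"required":["plan"]}

```bash
mkdir -p pics; cat > h.py <<'E'
import numpy as np,cv2
from scipy.spatial.transform import Rotation as R
from cell import *
def f_of(c): return 210/np.tan(np.radians(c['fov_y'])/2)
def Rm(a):
    a=np.array(a,float)
    if a.shape==(3,3): return a
    return R.from_rotvec(a).as_matrix() if a.size==3 else R.from_quat(a).as_matrix()
def ray(name,row,col,c=None):
    c=c or calibration(name); f=f_of(c); u=np.array([col-c['cx'],row-c['cy']])
    if name=='wrist':
        r=np.hypot(*u); t=r/f; d=np.r_[u/max(r,1e-9)*np.sin(t),np.cos(t)]
    else: d=np.r_[u/f,1]; d/=np.linalg.norm(d)
    return np.array(c['position']),Rm(c['attitude'])@d
def atz(name,row,col,z,c=None):
    p,d=ray(name,row,col,c); return p+d*(z-p[2])/d[2]
def save(im,n): cv2.imwrite('pics/'+n,im[:,:,::-1])
E
python3 - <<'E'
from h import *
a=get_image('top');b=get_image('side')
save(np.hstack([a,b])[:, :],'x.png'); 
im=cv2.resize(np.vstack([a,b]),(800,1200)); save(cv2.resize(a,(800,600)),'top1.png'); save(cv2.resize(b,(800,600)),'side1.png')
for n in('top','side','wrist'): print(n,calibration(n))
print(observe())
for t in ['jar_stand','jar_lentil','jar_pea','lid_a','lid_b','lid_a_dot','lid_b_dot']:
    for d in landmark_of(t,'top')[:5]:
        r,c=d['at'][0]*420,d['at'][1]*560
        print(t,round(d['conf'],2),round(r),round(c),atz('top',r,c,0.0 if 'dot' not in t else .036).round(3))
E
```

```text
top {'fov_y': 42.570810588173075, 'cx': 282.99090243642945, 'cy': 210.453226853475, 'position': array([ 0.29381355, -0.26175788,  1.57725974]), 'attitude': array([-2.1252533 ,  2.12758909, -0.17934153])}
side {'fov_y': 53.17783736303571, 'cx': 280.56731942710377, 'cy': 220.2539516227191, 'position': array([0.42837711, 0.93041954, 0.95856283]), 'attitude': array([-0.14887431,  2.77138694, -1.38784772])}
wrist {'fov_y': 65.70646984690485, 'cx': 283.28470451166237, 'cy': 209.32448763535433, 'position': array([ 0.34313307, -0.52684744,  0.38481773]), 'attitude': array([ 2.47898061, -1.52911903, -0.20261744])}
{'clock': 0.1, 'joints': array([ 1.0034292 ,  0.43514628,  0.0249535 ,  1.57397777, -0.01160138,
        1.13399445, -0.07509985]), 'dq': array([-0.00090084, -0.00309326,  0.00082393, -0.00101893,  0.00190681,
       -0.00034737, -0.00102658]), 'joint_efforts': array([ 2.95024787e-03, -6.69121957e+01,  9.87817682e-01, -3.15146363e+01,
       -6.05117180e-02,  3.73555615e-02,  6.24999325e-05]), 'position': array([ 0.27991247, -0.55834534,  0.24303852]), 'ee_rot': array([-3.05588884e+
[... 238 characters left out ...]
 0.103 0.   ]
jar_lentil 0.55 250 188 [0.456 0.029 0.   ]
jar_pea 0.87 248 139 [0.461 0.172 0.   ]
lid_a 0.86 227 250 [ 0.523 -0.154  0.   ]
lid_a 0.85 218 322 [ 0.549 -0.367  0.   ]
lid_a 0.76 248 291 [ 0.462 -0.275  0.   ]
lid_a 0.72 257 333 [ 0.434 -0.396  0.   ]
lid_a 0.7 254 442 [ 0.444 -0.715  0.   ]
lid_b 0.86 227 250 [ 0.523 -0.154  0.   ]
lid_b 0.85 218 322 [ 0.549 -0.367  0.   ]
lid_b 0.76 248 291 [ 0.462 -0.275  0.   ]
lid_b 0.72 257 333 [ 0.434 -0.396  0.   ]
lid_b 0.7 254 442 [ 0.444 -0.715  0.   ]
lid_a_dot 0.84 251 372 [ 0.448 -0.505  0.036]
lid_a_dot 0.77 258 328 [ 0.429 -0.378  0.036]
lid_a_dot 0.65 255 439 [ 0.436 -0.697  0.036]
lid_a_dot 0.55 217 319 [ 0.547 -0.354  0.036]
```

View pics/top1.png

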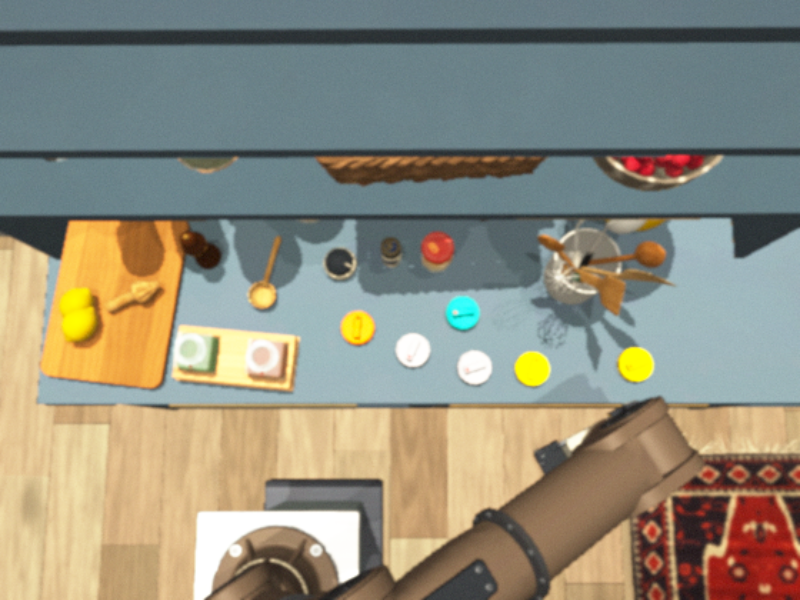

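View pics/side1.png

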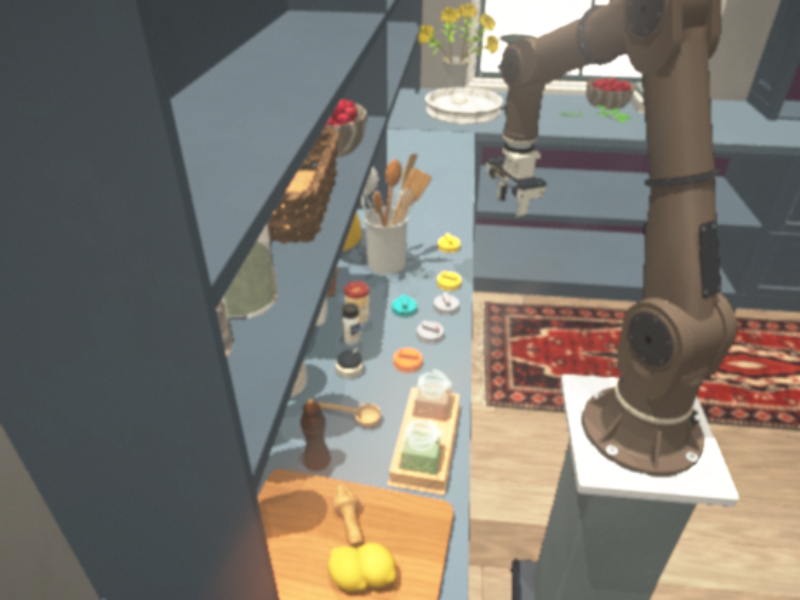

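Top view (800x600): possible lids are orange (358,328), turquoise (462,313), yellow (533,369) and (636,364). The two steel ones are at (413,350) and (474,367), and those are mine. The stand holds the pea jar on the left (195,352) and the lentil jar on the right (267,357). The side view shows the same layout, with free space above it in front of the shelf. Next I move the wrist camera over the steel lids for the close check.

Emit:
{"method": "jog_arm", "body": {
  "plan": [
    {"offset": [1, -0.9, 0], "twist": [0, 0, 0], "fingers": 1},
    {"offset": [1, -0.9, 0], "twist": [0, 0, 0], "fingers": 1},
    {"offset": [1, -0.9, 0], "twist": [0, 0, 0], "fingers": 1},
    {"offset": [1, -0.9, 0], "twist": [0, 0, 0], "fingers": 1},
    {"offset": [1, -0.9, 0], "twist": [0, 0, 0], "fingers": 1},
    {"offset": [1, -0.9, 0], "twist": [0, 0, 0], "fingers": 1}
  ]
}}

```text
clock: 1.2
position: [0.3529, -0.3726, 0.2438]
ee_rot: [3.057, 0.72, -0.001]
force: [0.1, -0.2, -0.1]
width: 1.001
gripper_force: 0.0
```

```bash
python3 - <<'E'
from h import *
s=observe();c=calibration('wrist');a=get_image('wrist');save(cv2.resize(a,(800,600)),'w1.png');cv2.imwrite('w1raw.png',a[:,:,::-1])
print(s['clock'],s['position'],Rm(s['ee_rot']).round(3),s['joints'].round(3),s['dq'].round(3));print(c['position'],Rm(c['attitude']).round(3))
for t in ['lid_a','lid_a_dot']:
    for d in landmark_of(t,'wrist')[:8]:
        r,q=d['at'][0]*420,d['at'][1]*560
        print(t,round(d['conf'],2),round(r),round(q),atz('wrist',r,q,0.0 if 'dot' not in t else .036,c).round(4))
E
```

```text
1.2 [ 0.35289524 -0.37261919  0.24378613] [[ 0.895  0.446 -0.   ]
 [ 0.446 -0.895 -0.001]
 [-0.001  0.001 -1.   ]] [ 0.747  0.256 -0.049  1.839  0.015  1.046 -0.416] [ 0.01   0.006  0.002 -0.    -0.002  0.002 -0.004]
[ 0.4161042 -0.340987   0.385525 ] [[ 0.447 -0.864 -0.231]
 [-0.895 -0.431 -0.117]
 [ 0.001  0.259 -0.966]]
lid_a 0.87 54 249 [ 0.474  -0.2672  0.    ]
lid_a 0.84 234 512 [ 0.4436 -0.7161  0.    ]
lid_a 0.7 37 358 [ 0.5547 -0.3722  0.    ]
lid_a 0.65 131 331 [ 0.4345 -0.3953  0.    ]
lid_a 0.58 177 409 [ 0.4322 -0.5099  0.    ]
lid_a_dot 0.91 169 428 [ 0.4504 -0.511   0.036 ]
lid_a_dot 0.73 127 319 [ 0.4308 -0.3763  0.036 ]
lid_a_dot 0.72 243 520 [ 0.438  -0.7048  0.036 ]
lid_a_dot 0.55 26 348 [ 0.5476 -0.3542  0.036 ]
```

View pics/w1.png

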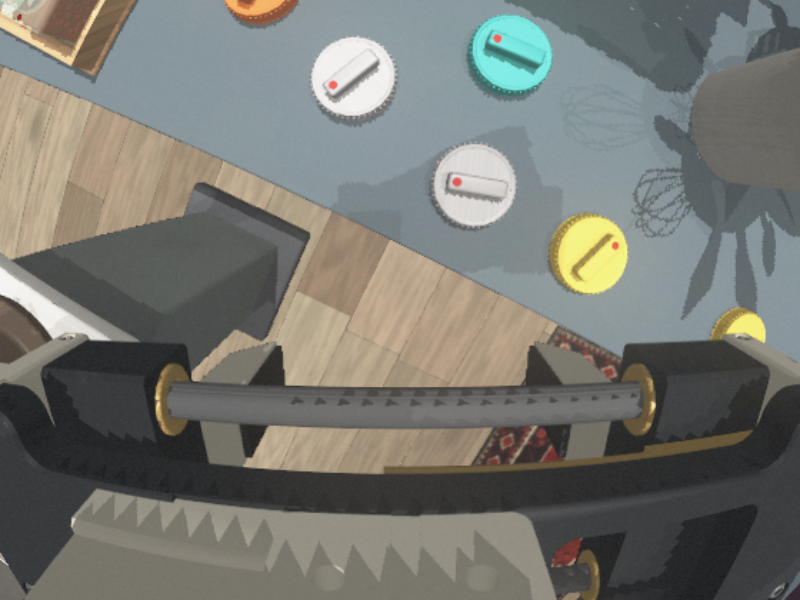

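The wrist view shows steel lid 1 at (353,77) with its dot at (333,85). Steel lid 2 is at (474,185) with its dot at (457,182). The orange, turquoise and yellow look-alikes are next to them. I'll rectify a close crop of both steel lids.

```bash
cat >> h.py <<'E'
def pix(c,P,fish=True):
    P=(np.asarray(P)-np.array(c['position']))@Rm(c['attitude']); f=f_of(c)
    rr=np.hypot(P[...,0],P[...,1]); t=np.arctan2(rr,P[...,2]) if fish else P[...,2]*0
    k=f*t/np.maximum(rr,1e-9) if fish else f/P[...,2]
    return c['cx']+k*P[...,0], c['cy']+k*P[...,1]
def rect(a,c,x,y,z,half=.05,n=400,fish=True):
    # rows: +x at the top, columns: +y at the left
    g=np.linspace(half,-half,n); X,Y=np.meshgrid(x+g,y+g,indexing='ij')
    u,v=pix(c,np.stack([X,Y,X*0+z],-1),fish)
    return cv2.remap(a,u.astype('f4'),v.astype('f4'),cv2.INTER_CUBIC)
def red(a):
    a=a.astype(int); return (a[...,0]>150)&(a[...,1]<110)&(a[...,2]<110)
E
python3 - <<'E'
from h import *
c=calibration('wrist');a=cv2.imread('w1raw.png')[:,:,::-1].copy()
out=[]
for x,y in [(.468,-.270),(.4345,-.3955)]:
    m=rect(a,c,x,y,.036); out.append(m)
    r,q=np.nonzero(red(m)); print('dot',x+.05-r.mean()/399*.1,y+.05-q.mean()/399*.1,len(r))
save(np.hstack(out),'lids.png')
E
```

```text
dot 0.45682440729655854 -0.2604133310622836 309
dot 0.43106242147785917 -0.3764423945467783 389
```

View pics/lids.png

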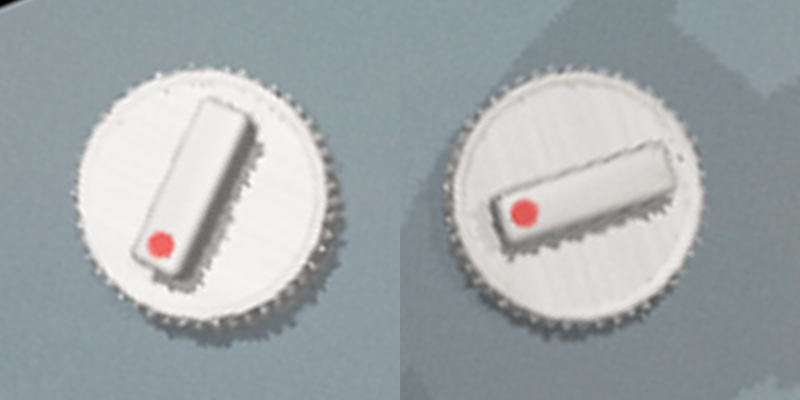

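The close crop confirms two plain steel lids. Lid 1's bar runs from (157,267) at the dot end to (226,105), so its yaw is about -23° and its centre is (0.472,-0.267). Lid 2's bar runs from (502,218) to (667,166), so its yaw is about -72.5° and its centre is (0.436,-0.392).

Emit:
{"method": "jog_arm", "body": {
  "plan": [
    {"offset": [1, -0.275, 0.1], "twist": [0, 0, -0.3625], "fingers": 0},
    {"offset": [1, -0.275, 0.2], "twist": [0, 0, -0.3625], "fingers": 0},
    {"offset": [1, -0.275, 0.4], "twist": [0, 0, -0.3625], "fingers": 0},
    {"offset": [1, -0.275, 0.8], "twist": [0, 0, -0.3625], "fingers": 0},
    {"offset": [1, -0.275, 0.8], "twist": [0, 0, -0.3625], "fingers": 0},
    {"offset": [1, -0.275, 0.8], "twist": [0, 0, -0.3625], "fingers": 0},
    {"offset": [1, -0.275, 0.8], "twist": [0, 0, -0.3625], "fingers": 0},
    {"offset": [1, -0.275, 0.8], "twist": [0, 0, -0.3625], "fingers": 0},
    {"offset": [1, -0.275, 0.8], "twist": [0, 0, -0.3625], "fingers": 0},
    {"offset": [1, -0.275, 0.8], "twist": [0, 0, -0.3625], "fingers": 0},
    {"offset": [1, -0.275, 0.8], "twist": [0, 0, -0.3625], "fingers": 0},
    {"offset": [1, -0.275, 0.8], "twist": [0, 0, -0.3625], "fingers": 0},
    {"offset": [1, -0.275, 0.8], "twist": [0, 0, -0.3625], "fingers": 0},
    {"offset": [1, -0.275, 0.8], "twist": [0, 0, -0.3625], "fingers": 0},
    {"offset": [1, -0.275, 0.8], "twist": [0, 0, -0.3625], "fingers": 0}
  ]
}}

```text
clock: 3.22
position: [0.4693, -0.2669, 0.1237]
ee_rot: [-0.627, -3.078, 0.0]
force: [0.5, -0.4, -0.2]
width: 0.504
gripper_force: 0.0
```

```bash
cat >> h.py <<'E'
def go(x,y,z,yaw):
    s=observe(); A=Rm(s['ee_rot']); t=np.radians(yaw); B=np.array([[np.cos(t),np.sin(t),0],[np.sin(t),-np.cos(t),0],[0,0,-1]])
    print('off',(A.T@(np.array([x,y,z])-s['position'])/.15).round(3),'twist',(R.from_matrix(A.T@B).as_rotvec()/2/np.pi).round(4),
      '| t',round(s['clock'],2),'pos',s['position'].round(4),'yaw',np.degrees(np.arctan2(A[1,0],A[0,0])).round(1),'tilt',np.degrees(np.arccos(-A[2,2])).round(2),'q7',np.degrees(s['joints'][6]).round(),'F',s['force'].round(1),'w',round(s['width']*92,1))
E
python3 - <<'E'
from h import *
go(.4718,-.2672,.0385,157)
c=calibration('wrist');a=get_image('wrist');m=rect(a,c,.472,-.267,.036);save(m,'l1.png')
r,q=np.nonzero(red(m)); print('dot',.472+.05-r.mean()/399*.1,-.267+.05-q.mean()/399*.1,len(r))
E
```

```text
off [-0.016  0.005  0.568] twist [-0.     -0.     -0.0001] | t 3.23 pos [ 0.4693 -0.2669  0.1237] yaw 157.0 tilt 0.01 q7 70.0 F [ 0.5 -0.4 -0.2] w 46.3
dot nan nan 0<stdin>:4: RuntimeWarning: Mean of empty slice.
  ret = ret.dtype.type(ret / rcount)
```

View pics/l1.png

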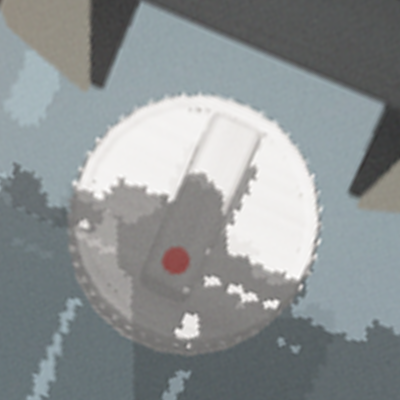

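The rectified close view shows the lid 1 dot at (175,260) and its bar between the fingers, in line with the first measurement. Descending to grip.

Emit:
{"method": "jog_arm", "body": {
  "plan": [
    {"offset": [-0.013, 0.003, 0.3], "twist": [0, 0, 0.003], "fingers": 0},
    {"offset": [-0.013, 0.003, 0.5], "twist": [0, 0, 0.003], "fingers": 0},
    {"offset": [-0.013, 0.003, 0.565], "twist": [0, 0, 0.003], "fingers": 0},
    {"offset": [-0.013, 0.003, 0.565], "twist": [0, 0, 0.003], "fingers": 0},
    {"offset": [-0.013, 0.003, 0.565], "twist": [0, 0, 0.003], "fingers": -1},
    {"offset": [-0.013, 0.003, 0.565], "twist": [0, 0, 0.003], "fingers": -1},
    {"offset": [-0.013, 0.003, 0.565], "twist": [0, 0, 0.003], "fingers": -1},
    {"offset": [-0.013, 0.003, 0.565], "twist": [0, 0, 0.003], "fingers": -1},
    {"offset": [-0.013, 0.003, 0.565], "twist": [0, 0, 0.003], "fingers": -1}
  ],
  "newtons": 55
}}

```text
clock: 4.4
position: [0.4714, -0.2674, 0.0393]
ee_rot: [0.652, 3.073, -0.001]
force: [-1.5, -1.0, 4.9]
width: 0.148
gripper_force: 55.0
```

```bash
python3 - <<'E'
from h import *
go(.42,-.06,.25,176); print(observe()['gripper_force'])
E
```

```text
off [ 0.874  1.124 -1.406] twist [-0.0001  0.0001 -0.0555] | t 4.4 pos [ 0.4714 -0.2674  0.0393] yaw 156.0 tilt 0.04 q7 64.0 F [-1.5 -1.   4.9] w 13.6
54.99817907810211
```

Emit:
{"method": "jog_arm", "body": {
  "plan": [
    {"offset": [0, 0, -0.4], "twist": [0, 0, 0], "fingers": -1},
    {"offset": [0, 0, -0.8], "twist": [0, 0, 0], "fingers": -1},
    {"offset": [0.3, 0.4, -1], "twist": [0, 0, -0.055], "fingers": -1},
    {"offset": [0.6, 0.7, -1], "twist": [0, 0, -0.055], "fingers": -1},
    {"offset": [0.87, 1, -1], "twist": [0, 0, -0.055], "fingers": -1},
    {"offset": [0.87, 1, -1], "twist": [0, 0, -0.055], "fingers": -1}
  ]
}}

```text
clock: 5.15
position: [0.4112, -0.0736, 0.1891]
ee_rot: [-0.106, -3.139, 0.001]
force: [0.1, 0.0, -2.2]
width: 0.147
gripper_force: 55.0
```

Emit:
{"method": "jog_arm", "body": {
  "plan": [
    {"offset": [0, 0.1, -0.4], "twist": [0, 0, 0], "fingers": -1},
    {"offset": [0, 0.1, -0.4], "twist": [0, 0, 0], "fingers": -1},
    {"offset": [0, 0.1, -0.4], "twist": [0, 0, 0], "fingers": -1},
    {"offset": [0, 0.1, -0.4], "twist": [0, 0, 0], "fingers": -1}
  ]
}}

```text
clock: 5.65
position: [0.4132, -0.0628, 0.2478]
ee_rot: [-0.115, -3.137, -0.001]
force: [-0.1, 0.1, -1.8]
width: 0.147
gripper_force: 55.0
```

```bash
python3 - <<'E'
from h import *
go(.46,.03,.25,176)
c=calibration('wrist');a=get_image('wrist');cv2.imwrite('w2raw.png',a[:,:,::-1]);save(cv2.resize(a,(800,600)),'w2.png')
for t in ['jar_lentil','jar_pea']:
    for d in landmark_of(t,'wrist')[:2]:
        r,q=d['at'][0]*420,d['at'][1]*560
        print(t,round(d['conf'],2),round(r),round(q),atz('wrist',r,q,0.015,c).round(4))
E
```

```text
off [-0.265  0.64  -0.015] twist [ 0.     -0.0004 -0.0006] | t 5.65 pos [ 0.4132 -0.0628  0.2478] yaw 175.8 tilt 0.13 q7 76.0 F [-0.1  0.1 -1.8] w 13.5
jar_lentil 0.71 207 353 [0.4485 0.0199 0.015 ]
jar_pea 0.76 210 456 [0.4621 0.1626 0.015 ]
jar_pea 0.3 208 402 [0.4536 0.0827 0.015 ]
```

View pics/w2.png

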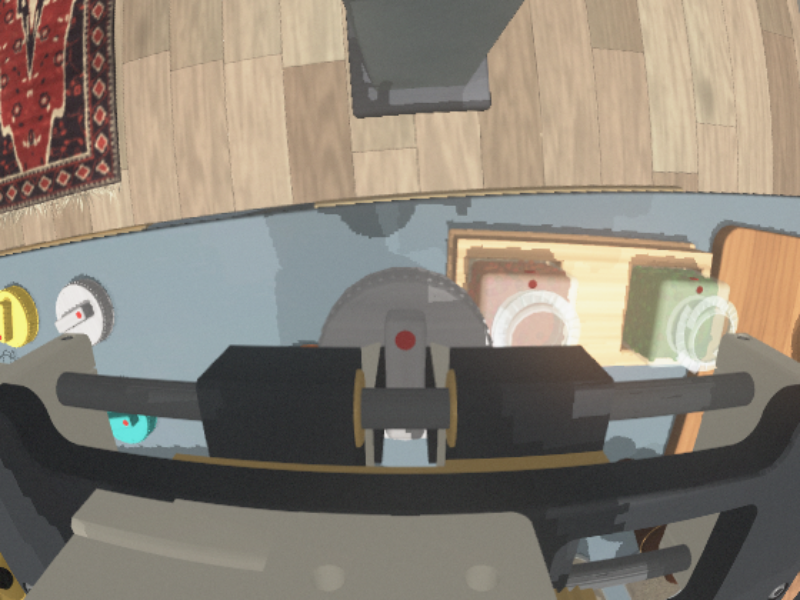

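The wrist view shows lid 1 held, with its dot at (405,340). The lentil jar (dot 533,284) and the pea jar (dot 699,290) both have their dots on the robot side. I'll rectify at rim and shoulder heights to locate the axes.

```bash
python3 - <<'E'
from h import *
c=calibration('wrist');a=cv2.imread('w2raw.png')[:,:,::-1].copy()
T=[]
for z in(.119,.089):
    row=[]
    for x,y in((.455,.025),(.465,.165)):
        m=rect(a,c,x,y,z,.05,300); row.append(m)
        A=m.astype(int); k=(A[...,0]>A[...,1]+60)&(A[...,0]>A[...,2]+60)&(A[...,0]<255)
        n,l,s,ce=cv2.connectedComponentsWithStats(red(m).astype('u1'))
        for i in range(1,n):
            if s[i,4]>15: print(z,'dot',(x+.05-ce[i][1]/299*.1).round(4),(y+.05-ce[i][0]/299*.1).round(4),s[i,4])
    T.append(np.hstack(row))
save(np.vstack(T),'jars.png')
z=.2478-.0033
n,l,s,ce=cv2.connectedComponentsWithStats(red(a).astype('u1'))
dark=(a[...,0].astype(int)>110)&(a[...,1]<80)&(a[...,2]<80)
n,l,s,ce=cv2.connectedComponentsWithStats(dark.astype('u1'))
for i in range(1,n):
    if s[i,4]>10 and 270<ce[i][0]<300:
        p=atz('wrist',ce[i][1],ce[i][0],z,c); print('held dot',p,s[i,4]); 
        A=Rm(observe()['ee_rot']); print('tool frame',A.T@(p-observe()['position']))
E
```

```text
0.119 dot 0.4135 0.0167 157
0.119 dot 0.406 0.0176 23
0.119 dot 0.4254 0.1429 154
0.119 dot 0.4177 0.1389 36
0.089 dot 0.4211 0.0249 191
0.089 dot 0.4233 -0.0177 19
0.089 dot 0.4128 0.0255 37
0.089 dot 0.4343 0.165 195
0.089 dot 0.4258 0.1606 45
held dot [ 0.39815459 -0.06058291  0.2445    ] 148
tool frame [0.01550108 0.00062133 0.00368041]
```

View pics/jars.png

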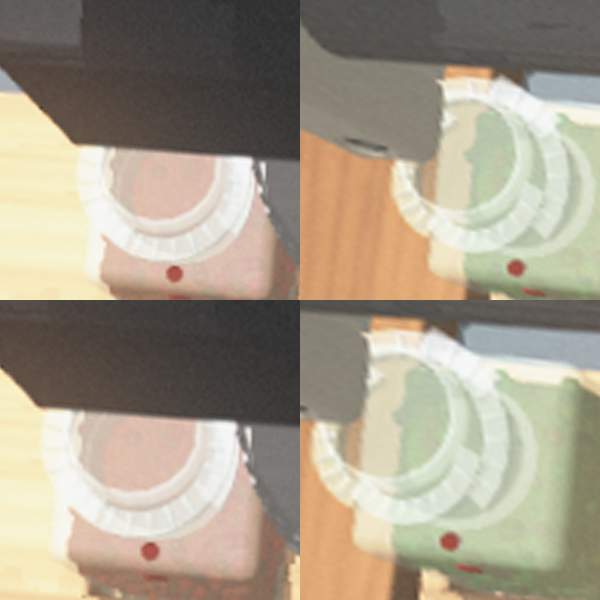

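Rectified tiles: the lentil rim centre is about (161,164) in the top-left tile, giving an axis of (0.4505,0.0217). The pea rim centre is about (165,155) in the top-right tile, giving (0.464,0.161). Stand yaw is about -5.5°. I'll try lid 1 on the lentil jar first.

Emit:
{"method": "jog_arm", "body": {
  "plan": [
    {"offset": [-0.2, 0.3, 0], "twist": [0, 0, 0], "fingers": -1},
    {"offset": [-0.2, 0.579, 0.1], "twist": [0, 0, 0], "fingers": -1},
    {"offset": [-0.2, 0.579, 0.4], "twist": [0, 0, 0], "fingers": -1},
    {"offset": [-0.2, 0.579, 0.54], "twist": [0, 0, 0], "fingers": -1},
    {"offset": [-0.2, 0.579, 0.54], "twist": [0, 0, 0], "fingers": -1},
    {"offset": [-0.2, 0.579, 0.54], "twist": [0, 0, 0], "fingers": -1}
  ]
}}

```text
clock: 6.55
position: [0.4507, 0.0225, 0.1686]
ee_rot: [0.114, 3.139, 0.001]
force: [0.2, 0.3, -1.1]
width: 0.15
gripper_force: 55.0
```

```bash
python3 - <<'E'
from h import *
go(.4495,.0217,.149,176)
E
```

```text
off [ 0.008 -0.006  0.131] twist [ 0.0001  0.0001 -0.0005] | t 6.55 pos [0.4507 0.0225 0.1686] yaw 175.8 tilt 0.04 q7 55.0 F [ 0.2  0.3 -1.1] w 13.8
```

Emit:
{"method": "jog_arm", "body": {
  "plan": [
    {"offset": [0.006, -0.005, 0.06], "twist": [0, 0, 0], "fingers": -1},
    {"offset": [0.006, -0.005, 0.1], "twist": [0, 0, 0], "fingers": -1},
    {"offset": [0.006, -0.005, 0.13], "twist": [0, 0, 0], "fingers": -1},
    {"offset": [0.006, -0.005, 0.15], "twist": [0, 0, 0], "fingers": -1},
    {"offset": [0.006, -0.005, 0.15], "twist": [0, 0, 0], "fingers": -1}
  ]
}}

```text
clock: 7.18
position: [0.4498, 0.0219, 0.1468]
ee_rot: [0.114, 3.138, -0.002]
force: [-6.8, -2.4, 22.7]
width: 0.148
gripper_force: 55.0
```

Emit:
{"method": "jog_arm", "body": {
  "plan": [
    {"offset": [0, 0, 0.002], "twist": [0, 0, 0.02], "fingers": -1},
    {"offset": [0, 0, 0.004], "twist": [0, 0, 0.04], "fingers": -1},
    {"offset": [0, 0, 0.008], "twist": [0, 0, 0.06], "fingers": -1},
    {"offset": [0, 0, 0.014], "twist": [0, 0, 0.08], "fingers": -1},
    {"offset": [0, 0, 0.014], "twist": [0, 0, 0.08], "fingers": -1}
  ]
}}

```text
clock: 7.8
position: [0.451, 0.0215, 0.1447]
ee_rot: [0.894, 3.008, -0.0]
force: [0.2, -3.2, 13.0]
width: 0.145
gripper_force: 55.1
```

```bash
python3 - <<'E'
from h import *
go(.4495,.0217,.1413,104);print(observe()['ft_torque'])
E
```

```text
off [ 0.009 -0.004  0.022] twist [0.0004 0.0005 0.1192] | t 7.8 pos [0.451  0.0215 0.1447] yaw 146.9 tilt 0.21 q7 28.0 F [ 0.2 -3.2 13. ] w 13.3
[-0.70120657 -0.05468822 -0.24966636]
```

It is threading: 2 mm lower after 29°. Continuing.

Emit:
{"method": "jog_arm", "body": {
  "plan": [
    {"offset": [0, 0, 0.006], "twist": [0, 0, 0.02], "fingers": -1},
    {"offset": [0, 0, 0.011], "twist": [0, 0, 0.04], "fingers": -1},
    {"offset": [0, 0, 0.016], "twist": [0, 0, 0.06], "fingers": -1},
    {"offset": [0, 0, 0.02], "twist": [0, 0, 0.08], "fingers": -1},
    {"offset": [0, 0, 0.02], "twist": [0, 0, 0.08], "fingers": -1}
  ]
}}

```text
clock: 8.43
position: [0.4511, 0.0213, 0.1421]
ee_rot: [1.614, 2.691, 0.001]
force: [-2.3, -2.7, 18.7]
width: 0.147
gripper_force: 55.2
```

```bash
python3 - <<'E'
from h import *
go(.4495,.0217,.1413,104);print(observe()['ft_torque'])
E
```

```text
off [ 0.007 -0.008  0.005] twist [0.0005 0.0004 0.0392] | t 8.43 pos [0.4511 0.0213 0.1421] yaw 118.1 tilt 0.23 q7 2.0 F [-2.3 -2.7 18.7] w 13.6
[-0.99858915  0.44554202 -0.31623384]
```

Emit:
{"method": "jog_arm", "body": {
  "plan": [
    {"offset": [0, 0, 0.004], "twist": [0, 0, 0.02], "fingers": -1},
    {"offset": [0, 0, 0.006], "twist": [0, 0, 0.04], "fingers": -1},
    {"offset": [0, 0, 0.008], "twist": [0, 0, 0.06], "fingers": -1},
    {"offset": [0, 0, 0.008], "twist": [0, 0, 0.06], "fingers": -1}
  ]
}}

```text
clock: 8.93
position: [0.4511, 0.0213, 0.1412]
ee_rot: [2.089, 2.341, 0.002]
force: [-3.4, -4.1, 22.5]
width: 0.148
gripper_force: 55.0
```

```bash
python3 - <<'E'
from h import *
go(.4495,.0217,.1413,104);print(observe()['ft_torque'])
E
```

```text
off [ 0.004 -0.01  -0.001] twist [ 0.0006  0.0004 -0.0208] | t 8.93 pos [0.4511 0.0213 0.1412] yaw 96.5 tilt 0.25 q7 -17.0 F [-3.4 -4.1 22.5] w 13.6
[-1.07124294  0.7555099  -0.02042694]
```

Emit:
{"method": "jog_arm", "body": {
  "plan": [
    {"offset": [0, 0, 0.001], "twist": [0, 0, 0.015], "fingers": -1},
    {"offset": [0, 0, 0.001], "twist": [0, 0, 0.03], "fingers": -1},
    {"offset": [0, 0, 0.001], "twist": [0, 0, 0.03], "fingers": -1}
  ]
}}

```text
clock: 9.3
position: [0.451, 0.0212, 0.1412]
ee_rot: [2.299, 2.135, 0.003]
force: [-4.7, -5.6, 25.8]
width: 0.147
gripper_force: 55.1
```

```bash
python3 - <<'E'
from h import *
go(.4495,.0217,.1413,104);print(observe()['ft_torque'])
E
```

```text
off [ 0.003 -0.01  -0.001] twist [ 0.0006  0.0003 -0.0507] | t 9.3 pos [0.451  0.0212 0.1412] yaw 85.8 tilt 0.25 q7 -26.0 F [-4.7 -5.6 25.8] w 13.5
[-1.10975084  0.99037713  0.16209809]
```

Emit:
{"method": "jog_arm", "body": {
  "plan": [
    {"offset": [0, 0, 0], "twist": [0, 0, 0.015], "fingers": -1},
    {"offset": [0, 0, 0], "twist": [0, 0, 0.025], "fingers": -1},
    {"offset": [0, 0, 0], "twist": [0, 0, 0.025], "fingers": -1}
  ]
}}

```text
clock: 9.68
position: [0.451, 0.0212, 0.1412]
ee_rot: [2.459, 1.949, 0.003]
force: [-5.2, -4.8, 26.0]
width: 0.149
gripper_force: 55.1
```

```bash
python3 - <<'E'
from h import *
go(.4495,.0217,.1413,104);print(observe()['ft_torque'])
E
```

```text
off [ 0.001 -0.011 -0.001] twist [ 0.0006  0.0003 -0.0756] | t 9.68 pos [0.451  0.0212 0.1412] yaw 76.8 tilt 0.25 q7 -34.0 F [-5.2 -4.8 26. ] w 13.7
[-1.07881955  1.04220048  0.26028371]
```

Emit:
{"method": "jog_arm", "body": {
  "plan": [
    {"offset": [0, 0, -0.004], "twist": [0, 0, 0.025], "fingers": 0},
    {"offset": [0, 0, -0.004], "twist": [0, 0, 0.02], "fingers": 0},
    {"offset": [0, 0, -0.004], "twist": [0, 0, 0.02], "fingers": 0},
    {"offset": [0, 0, -0.3], "twist": [0, 0, 0.02], "fingers": 0},
    {"offset": [0, 0, -0.6], "twist": [0, 0, 0.02], "fingers": 0},
    {"offset": [-0.3, 0.05, -0.73], "twist": [0, 0, 0], "fingers": 0},
    {"offset": [-0.7, 0.15, -0.73], "twist": [0, 0, 0], "fingers": 0},
    {"offset": [-0.9, 0.177, -0.73], "twist": [0, 0, 0], "fingers": 0}
  ]
}}

```text
clock: 10.68
position: [0.4441, -0.1192, 0.2486]
ee_rot: [2.461, 1.951, -0.001]
force: [0.2, 1.0, -0.1]
width: 0.503
gripper_force: 0.0
```

Emit:
{"method": "jog_arm", "body": {
  "plan": [
    {"offset": [-0.4, 0.08, 0], "twist": [0, 0, 0], "fingers": 0},
    {"offset": [-0.8, 0.16, 0], "twist": [0, 0, 0], "fingers": 0},
    {"offset": [-0.9, 0.177, 0], "twist": [0, 0, 0], "fingers": 0}
  ]
}}

```text
clock: 11.05
position: [0.4383, -0.2576, 0.248]
ee_rot: [2.465, 1.948, -0.002]
force: [0.7, -0.4, 0.6]
width: 0.5
gripper_force: 0.0
```

Emit:
{"method": "jog_arm", "body": {
  "plan": [
    {"offset": [-0.4, 0.08, 0], "twist": [0, 0, -0.03], "fingers": 0},
    {"offset": [-0.8, 0.16, 0], "twist": [0, 0, -0.06], "fingers": 0},
    {"offset": [-0.9, 0.177, 0.4], "twist": [0, 0, -0.085], "fingers": 0},
    {"offset": [-0.9, 0.177, 0.8], "twist": [0, 0, -0.085], "fingers": 0},
    {"offset": [-0.9, 0.177, 0.8], "twist": [0, 0, -0.085], "fingers": 0},
    {"offset": [-0.9, 0.177, 0.8], "twist": [0, 0, -0.085], "fingers": 0}
  ]
}}

```text
clock: 11.8
position: [0.4361, -0.3905, 0.1305]
ee_rot: [1.856, 2.533, 0.001]
force: [0.5, 0.8, 0.7]
width: 0.503
gripper_force: 0.0
```

```bash
python3 - <<'E'
from h import *
go(.4363,-.392,.0385,107.5)
c=calibration('wrist');a=get_image('wrist');m=rect(a,c,.4363,-.392,.036);save(np.hstack([m,a[:400]]),'l2.png')
b=get_image('side');u,v=pix(calibration('side'),np.array([.451,.021,.1]),False);u,v=int(u),int(v)
save(np.hstack([m,cv2.resize(b[v-50:v+50,u-50:u+50],(400,400))]),'l2.png')
E
```

```text
off [-0.009 -0.003  0.613] twist [0.0002 0.0002 0.0001] | t 11.8 pos [ 0.4361 -0.3905  0.1305] yaw 107.5 tilt 0.11 q7 45.0 F [0.5 0.8 0.7] w 46.2
```

View pics/l2.png

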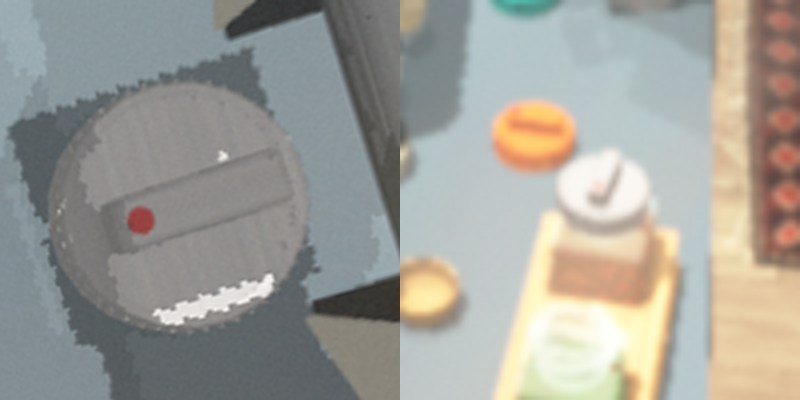

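Left: the lid 2 dot is at (140,220) with its bar lying between the fingers. Right: lid 1 sits level on the lentil jar at (600,190). Now gripping lid 2.

Emit:
{"method": "jog_arm", "body": {
  "plan": [
    {"offset": [-0.011, -0.003, 0.35], "twist": [0, 0, 0], "fingers": 0},
    {"offset": [-0.011, -0.003, 0.55], "twist": [0, 0, 0], "fingers": 0},
    {"offset": [-0.011, -0.003, 0.611], "twist": [0, 0, 0], "fingers": 0},
    {"offset": [-0.011, -0.003, 0.611], "twist": [0, 0, 0], "fingers": 0},
    {"offset": [-0.011, -0.003, 0.611], "twist": [0, 0, 0], "fingers": -1},
    {"offset": [-0.011, -0.003, 0.611], "twist": [0, 0, 0], "fingers": -1},
    {"offset": [-0.011, -0.003, 0.611], "twist": [0, 0, 0], "fingers": -1},
    {"offset": [-0.011, -0.003, 0.611], "twist": [0, 0, 0], "fingers": -1},
    {"offset": [-0.011, -0.003, 0.611], "twist": [0, 0, 0], "fingers": -1}
  ],
  "newtons": 55
}}

```text
clock: 13.02
position: [0.435, -0.3928, 0.0374]
ee_rot: [1.858, 2.532, -0.0]
force: [-0.6, 0.3, 6.7]
width: 0.152
gripper_force: 55.5
```

```bash
python3 - <<'E'
from h import *
go(.4363,-.392,.25,107.5)
E
```

```text
off [ 1.000e-03  1.000e-02 -1.417e+00] twist [ 0.0001  0.0001 -0.0001] | t 13.03 pos [ 0.435  -0.3928  0.0374] yaw 107.4 tilt 0.05 q7 43.0 F [-0.6  0.3  6.7] w 13.9
```

Emit:
{"method": "jog_arm", "body": {
  "plan": [
    {"offset": [0, 0, -0.4], "twist": [0, 0, 0], "fingers": -1},
    {"offset": [0, 0, -0.8], "twist": [0, 0, 0], "fingers": -1},
    {"offset": [0.4, 0.15, -1], "twist": [0, 0, 0], "fingers": -1},
    {"offset": [0.866, 0.323, -1], "twist": [0, 0, 0], "fingers": -1},
    {"offset": [0.866, 0.323, -1], "twist": [0, 0, 0], "fingers": -1}
  ]
}}

```text
clock: 13.65
position: [0.4421, -0.2498, 0.1872]
ee_rot: [-1.852, -2.537, -0.001]
force: [0.0, 0.3, -1.7]
width: 0.148
gripper_force: 56.0
```

Emit:
{"method": "jog_arm", "body": {
  "plan": [
    {"offset": [0.35, 0.13, -0.2], "twist": [0, 0, 0], "fingers": -1},
    {"offset": [0.7, 0.26, -0.4], "twist": [0, 0, 0], "fingers": -1},
    {"offset": [0.866, 0.323, -0.4], "twist": [0, 0, 0], "fingers": -1}
  ]
}}

```text
clock: 14.02
position: [0.4503, -0.113, 0.2487]
ee_rot: [1.854, 2.533, 0.002]
force: [0.9, -1.0, -2.6]
width: 0.144
gripper_force: 56.0
```

Emit:
{"method": "jog_arm", "body": {
  "plan": [
    {"offset": [0.35, 0.13, 0], "twist": [0, 0, 0], "fingers": -1},
    {"offset": [0.7, 0.26, 0], "twist": [0, 0, 0], "fingers": -1},
    {"offset": [0.866, 0.323, 0], "twist": [0, 0, 0], "fingers": -1},
    {"offset": [0.866, 0.323, 0], "twist": [0, 0, 0], "fingers": -1}
  ]
}}

```text
clock: 14.52
position: [0.4564, 0.0248, 0.2466]
ee_rot: [-1.854, -2.536, -0.0]
force: [-0.3, -0.3, -2.3]
width: 0.146
gripper_force: 56.0
```

Emit:
{"method": "jog_arm", "body": {
  "plan": [
    {"offset": [0.2, 0.07, 0], "twist": [0, 0, -0.19], "fingers": -1},
    {"offset": [0.4, 0.15, 0], "twist": [0, 0, -0.19], "fingers": -1},
    {"offset": [0.4, 0.15, 0], "twist": [0, 0, -0.19], "fingers": -1},
    {"offset": [0.4, 0.15, 0], "twist": [0, 0, -0.19], "fingers": -1},
    {"offset": [0.4, 0.15, 0], "twist": [0, 0, -0.19], "fingers": -1},
    {"offset": [0.4, 0.15, 0], "twist": [0, 0, -0.19], "fingers": -1},
    {"offset": [0.4, 0.15, 0], "twist": [0, 0, -0.19], "fingers": -1},
    {"offset": [0.4, 0.15, 0], "twist": [0, 0, -0.19], "fingers": -1}
  ]
}}

```text
clock: 15.52
position: [0.4602, 0.0852, 0.2464]
ee_rot: [-0.118, -3.138, 0.001]
force: [-0.3, 1.0, -2.1]
width: 0.146
gripper_force: 56.0
```

```bash
python3 - <<'E'
from h import *
go(.463,.161,.165,176)
s=observe();c=calibration('wrist');a=get_image('wrist')
A=Rm(s['ee_rot']);z=s['position'][2]-.0014
dark=(a[...,0].astype(int)>105)&(a[...,1]<85)&(a[...,2]<85)
n,l,st,ce=cv2.connectedComponentsWithStats(dark.astype('u1'))
for i in range(1,n):
    if st[i,4]>10:
        p=atz('wrist',ce[i][1],ce[i][0],z,c); q=atz('wrist',ce[i][1],ce[i][0],.089,c)
        print(ce[i].round(),st[i,4],'held',(A.T@(p-s['position'])).round(4),'shoulder',q.round(4))
m=rect(a,c,.464,.161,.119,.05,400);save(np.hstack([m,a[:400,160:]]),'pea.png')
E
```

```text
off [0.019 0.505 0.542] twist [-0.0001 -0.0001 -0.0009] | t 15.53 pos [0.4602 0.0852 0.2464] yaw 175.7 tilt 0.06 q7 56.0 F [-0.3  1.  -2.1] w 13.5
[12. 55.] 1633 held [ 0.1213 -0.154   0.0016] shoulder [ 0.2576 -0.2228  0.089 ]
[46.  8.] 18 held [ 0.1433 -0.1281  0.0016] shoulder [ 0.2159 -0.1654  0.089 ]
[46. 25.] 22 held [ 0.1327 -0.1271  0.0016] shoulder [ 0.2382 -0.165   0.089 ]
[46. 43.] 20 held [ 0.1219 -0.1262  0.0016] shoulder [ 0.2607 -0.1647  0.089 ]
[41. 76.] 78 held [ 0.1039 -0.1288  0.0016] shoulder [ 0.2979 -0.1731  0.089 ]
[46. 60.] 18 held [ 0.1118 -0.1252  0.0016] shoulder [ 0.2819 -0.1644  0.089 ]
[32. 62.] 26 held [ 0.1131 -0.136   0.0016] shoulder [ 0.2775 -0.1865  0.089 ]
[46. 78.] 16 held [ 0.1017 -0.1246  0.0016] shoulder [ 0.3031 -0.1647  0.089 ]
[34. 80.] 11 held [ 0.1024 -0.1342  0.0016] shoulder [ 0.3002 -0.1846  0.089 ]
[51. 81.] 19 held [ 0.0992 -0.1207  0.0016] shoulder [ 0.3089 -0.1569  0.089 ]
[34. 96.] 11 held [ 0.0935 -0.134   0.0016] shoulder [ 0.3187 -0.1855  0.089 ]
[ 51. 101.] 12 held [ 0.0885 -0.1209  0.0016] shoulder [ 0.3312 -0.1591  0.089 ]
[
[... 253 characters left out ...]
 22 held [ 0.0839 -0.1594  0.0016] shoulder [ 0.3346 -0.2399  0.089 ]
[ 52. 119.] 16 held [ 0.0791 -0.1207  0.0015] shoulder [ 0.3508 -0.16    0.089 ]
[ 23. 121.] 15 held [ 0.0809 -0.1435  0.0016] shoulder [ 0.3435 -0.2072  0.089 ]
[ 40. 122.] 22 held [ 0.0786 -0.1297  0.0016] shoulder [ 0.3505 -0.1788  0.089 ]
[ 12. 124.] 14 held [ 0.08   -0.1542  0.0016] shoulder [ 0.3435 -0.2298  0.089 ]
[  1. 128.] 12 held [ 0.0792 -0.1648  0.0016] shoulder [ 0.3436 -0.2518  0.089 ]
[283. 241.] 149 held [0.0147 0.0005 0.0014] shoulder [0.5039 0.0823 0.089 ]
[450. 258.] 29 held [0.0038 0.0885 0.0013] shoulder [0.5405 0.2639 0.089 ]
[433. 260.] 39 held [0.0028 0.0781 0.0014] shoulder [0.5409 0.2421 0.089 ]
```

View pics/pea.png

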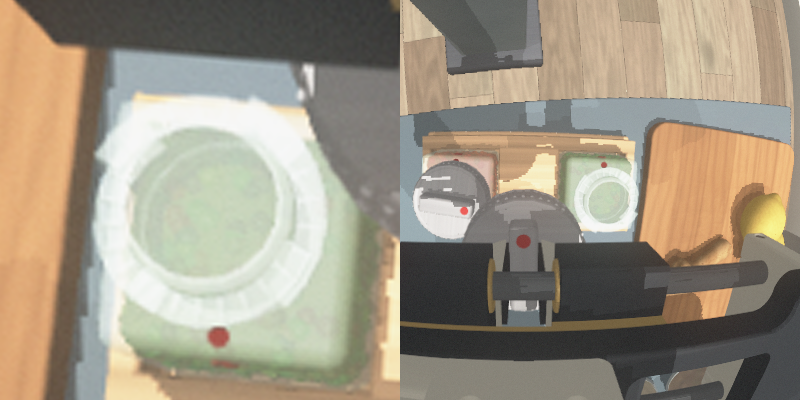

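The rectified view puts the pea rim centre at about (205,203), giving an axis of (0.463,0.160). On the right, lid 1 sits on the lentil jar at (450,200) and held lid 2's dot is at (523,240).

Emit:
{"method": "jog_arm", "body": {
  "plan": [
    {"offset": [0.024, 0.35, 0], "twist": [0, 0, 0], "fingers": -1},
    {"offset": [0.024, 0.497, 0.2], "twist": [0, 0, 0], "fingers": -1},
    {"offset": [0.024, 0.497, 0.45], "twist": [0, 0, 0], "fingers": -1},
    {"offset": [0.024, 0.497, 0.53], "twist": [0, 0, 0], "fingers": -1},
    {"offset": [0.024, 0.497, 0.58], "twist": [0, 0, 0], "fingers": -1},
    {"offset": [0.024, 0.497, 0.62], "twist": [0, 0, 0], "fingers": -1},
    {"offset": [0.024, 0.497, 0.65], "twist": [0, 0, 0], "fingers": -1},
    {"offset": [0.024, 0.497, 0.68], "twist": [0, 0, 0], "fingers": -1},
    {"offset": [0.024, 0.497, 0.68], "twist": [0, 0, 0], "fingers": -1}
  ]
}}

```text
clock: 16.7
position: [0.4623, 0.1616, 0.1455]
ee_rot: [0.114, 3.138, -0.0]
force: [-1.6, -1.8, 3.5]
width: 0.151
gripper_force: 56.0
```

```bash
python3 - <<'E'
from h import *
go(.4622,.1598,.144,176);print(observe()['ft_torque'])
E
```

```text
off [-0.    -0.012  0.01 ] twist [-0.      0.0002 -0.0005] | t 16.7 pos [0.4623 0.1616 0.1455] yaw 175.8 tilt 0.07 q7 40.0 F [-1.6 -1.8  3.5] w 13.9
[-0.18256841  0.02784507 -0.05099765]
```

Emit:
{"method": "jog_arm", "body": {
  "plan": [
    {"offset": [0, -0.005, 0.008], "twist": [0, 0, 0.02], "fingers": -1},
    {"offset": [0, -0.005, 0.012], "twist": [0, 0, 0.04], "fingers": -1},
    {"offset": [0, -0.005, 0.018], "twist": [0, 0, 0.06], "fingers": -1},
    {"offset": [0, -0.005, 0.024], "twist": [0, 0, 0.08], "fingers": -1},
    {"offset": [0, -0.005, 0.024], "twist": [0, 0, 0.08], "fingers": -1}
  ]
}}

```text
clock: 17.32
position: [0.4629, 0.1612, 0.1422]
ee_rot: [0.89, 3.011, 0.002]
force: [1.2, -0.1, 6.4]
width: 0.149
gripper_force: 56.9
```

```bash
python3 - <<'E'
from h import *
go(.4622,.1598,.1394,104);print(observe()['ft_torque'])
E
```

```text
off [-0.001 -0.01   0.019] twist [0.0004 0.0002 0.1197] | t 17.32 pos [0.4629 0.1612 0.1422] yaw 147.1 tilt 0.15 q7 15.0 F [ 1.2 -0.1  6.4] w 13.7
[-0.17203418 -0.51323368 -0.05267289]
```

Threading freely: 3.3 mm lower after 29°. Continuing to home and clamp.

Emit:
{"method": "jog_arm", "body": {
  "plan": [
    {"offset": [0, 0, 0.01], "twist": [0, 0, 0.02], "fingers": -1},
    {"offset": [0, 0, 0.018], "twist": [0, 0, 0.04], "fingers": -1},
    {"offset": [0, 0, 0.022], "twist": [0, 0, 0.06], "fingers": -1},
    {"offset": [0, 0, 0.024], "twist": [0, 0, 0.08], "fingers": -1},
    {"offset": [0, 0, 0.024], "twist": [0, 0, 0.095], "fingers": -1},
    {"offset": [0, 0, 0.024], "twist": [0, 0, 0.095], "fingers": -1}
  ]
}}

```text
clock: 18.08
position: [0.4634, 0.1613, 0.1393]
ee_rot: [1.734, 2.617, 0.004]
force: [0.9, -2.0, 14.5]
width: 0.146
gripper_force: 57.8
```

```bash
python3 - <<'E'
from h import *
go(.4622,.1598,.1394,104);print(observe()['ft_torque'])
E
```

```text
off [-0.006 -0.011 -0.001] twist [0.0006 0.0001 0.0249] | t 18.07 pos [0.4634 0.1613 0.1393] yaw 113.0 tilt 0.22 q7 -15.0 F [ 0.9 -2.  14.5] w 13.4
[-0.36013884 -0.12912236 -0.09595504]
```

Emit:
{"method": "jog_arm", "body": {
  "plan": [
    {"offset": [0, 0, 0.003], "twist": [0, 0, 0.02], "fingers": -1},
    {"offset": [0, 0, 0.003], "twist": [0, 0, 0.04], "fingers": -1},
    {"offset": [0, 0, 0.003], "twist": [0, 0, 0.06], "fingers": -1},
    {"offset": [0, 0, 0.003], "twist": [0, 0, 0.06], "fingers": -1}
  ]
}}

```text
clock: 18.58
position: [0.4631, 0.1613, 0.1392]
ee_rot: [2.191, 2.248, 0.004]
force: [-2.3, -4.2, 21.9]
width: 0.146
gripper_force: 60.0
```

```bash
python3 - <<'E'
from h import *
go(.4622,.1598,.1394,104);print(observe()['ft_torque'])
E
```

```text
off [-0.01  -0.006 -0.001] twist [ 0.0006  0.0001 -0.0348] | t 18.57 pos [0.4631 0.1613 0.1392] yaw 91.5 tilt 0.21 q7 -34.0 F [-2.3 -4.2 21.9] w 13.4
[-0.84929531  0.49422279  1.07513969]
```

Clamped, with 1.1 Nm of torque. I'll release, then give lid 1 one more tightening check.

Emit:
{"method": "jog_arm", "body": {
  "plan": [
    {"offset": [0, 0, -0.003], "twist": [0, 0, -0.005], "fingers": -1},
    {"offset": [0, 0, -0.003], "twist": [0, 0, -0.005], "fingers": 0},
    {"offset": [0, 0, -0.003], "twist": [0, 0, -0.005], "fingers": 0},
    {"offset": [0, 0, -0.003], "twist": [0, 0, -0.005], "fingers": 0},
    {"offset": [0, 0, -0.25], "twist": [0, 0, -0.005], "fingers": 0},
    {"offset": [0, 0, -0.53], "twist": [0, 0, 0], "fingers": 0},
    {"offset": [-0.4, -0.05, -0.53], "twist": [0, 0, 0.04], "fingers": 0},
    {"offset": [-0.8, -0.1, -0.53], "twist": [0, 0, 0.04], "fingers": 0},
    {"offset": [-0.932, -0.105, -0.53], "twist": [0, 0, 0.04], "fingers": 0},
    {"offset": [-0.932, -0.105, -0.53], "twist": [0, 0, 0.04], "fingers": 0},
    {"offset": [-0.932, -0.105, -0.53], "twist": [0, 0, 0.04], "fingers": 0}
  ]
}}

```text
clock: 19.95
position: [0.4492, 0.0219, 0.2167]
ee_rot: [-2.458, -1.955, -0.001]
force: [-0.2, 0.5, -0.2]
width: 0.504
gripper_force: 0.0
```

```bash
python3 - <<'E'
from h import *
go(.451,.0212,.1415,77)
E
```

```text
off [-0.002  0.013  0.502] twist [-0.     -0.0001 -0.    ] | t 19.95 pos [0.4492 0.0219 0.2167] yaw 77.0 tilt 0.03 q7 -27.0 F [-0.2  0.5 -0.2] w 46.3
```

Emit:
{"method": "jog_arm", "body": {
  "plan": [
    {"offset": [0, 0.012, 0.3], "twist": [0, 0, 0], "fingers": 0},
    {"offset": [0, 0.012, 0.45], "twist": [0, 0, 0], "fingers": 0},
    {"offset": [0, 0.012, 0.5], "twist": [0, 0, 0], "fingers": 0},
    {"offset": [0, 0.012, 0.5], "twist": [0, 0, 0], "fingers": -1},
    {"offset": [0, 0.012, 0.5], "twist": [0, 0, 0], "fingers": -1},
    {"offset": [0, 0.012, 0.5], "twist": [0, 0, 0], "fingers": -1},
    {"offset": [0, 0.012, 0.5], "twist": [0, 0, 0], "fingers": -1},
    {"offset": [0, 0.012, 0.5], "twist": [0, 0, 0], "fingers": -1},
    {"offset": [0, 0.012, 0.503], "twist": [0, 0, 0.015], "fingers": -1},
    {"offset": [0, 0.012, 0.503], "twist": [0, 0, 0.03], "fingers": -1},
    {"offset": [0, 0.012, 0.503], "twist": [0, 0, 0.03], "fingers": -1}
  ]
}}

```text
clock: 21.32
position: [0.4506, 0.0202, 0.1422]
ee_rot: [2.633, 1.713, -0.001]
force: [-6.0, -0.7, 14.3]
width: 0.15
gripper_force: 56.5
```

```bash
python3 - <<'E'
from h import *
go(.451,.0212,.1415,77);print(observe()['ft_torque'])
E
```

```text
off [ 0.007 -0.     0.004] twist [ 0.0001  0.0001 -0.0303] | t 21.32 pos [0.4506 0.0202 0.1422] yaw 66.1 tilt 0.06 q7 -39.0 F [-6.  -0.7 14.3] w 13.8
[-0.35376499  1.21438574  1.02972725]
```

Emit:
{"method": "jog_arm", "body": {
  "plan": [
    {"offset": [0, 0, -0.003], "twist": [0, 0, -0.005], "fingers": -1},
    {"offset": [0, 0, -0.003], "twist": [0, 0, -0.005], "fingers": 0},
    {"offset": [0, 0, -0.003], "twist": [0, 0, -0.005], "fingers": 0},
    {"offset": [0, 0, -0.003], "twist": [0, 0, -0.005], "fingers": 0},
    {"offset": [0, 0, -0.25], "twist": [0, 0, -0.005], "fingers": 0},
    {"offset": [0, 0, -0.7], "twist": [0, 0, 0], "fingers": 0},
    {"offset": [-0.5, 0, -0.8], "twist": [0, 0, 0], "fingers": 0},
    {"offset": [-1, -0.4, -0.8], "twist": [0, 0, 0], "fingers": 0},
    {"offset": [-1, -0.4, -0.8], "twist": [0, 0, 0], "fingers": 0},
    {"offset": [-1, -0.4, -0.8], "twist": [0, 0, 0], "fingers": 0}
  ]
}}

```text
clock: 22.58
position: [0.3326, -0.0941, 0.2614]
ee_rot: [2.638, 1.706, -0.001]
force: [0.3, 0.7, -0.7]
width: 0.5
gripper_force: 0.0
```

```bash
python3 - <<'E'
from h import *
go(.451,.0212,.1415,77)
b=get_image('side');c=calibration('side');t=get_image('top')
u,v=pix(c,np.array([.457,.091,.08]),False);u,v=int(u),int(v);print(u,v)
for x,y,n in((.4515,.021,'L'),(.4645,.161,'P')):
    print(n,[tuple(np.round(pix(c,np.array([x,y,z]),False),1)) for z in(.102,.122)])
save(np.hstack([cv2.resize(b[v-70:v+70,u-70:u+70],(400,400)),cv2.resize(get_image('wrist'),(400,400))]),'end.png')
E
```

```text
off [1.025 0.405 0.798] twist [ 0.      0.0001 -0.0311] | t 22.57 pos [ 0.3326 -0.0941  0.2614] yaw 65.8 tilt 0.03 q7 -17.0 F [ 0.3  0.7 -0.7] w 46.0
298 290
L [(np.float64(302.0), np.float64(268.5)), (np.float64(302.3), np.float64(263.5))]
P [(np.float64(293.9), np.float64(303.9)), (np.float64(294.1), np.float64(298.7))]
```

View pics/end.png

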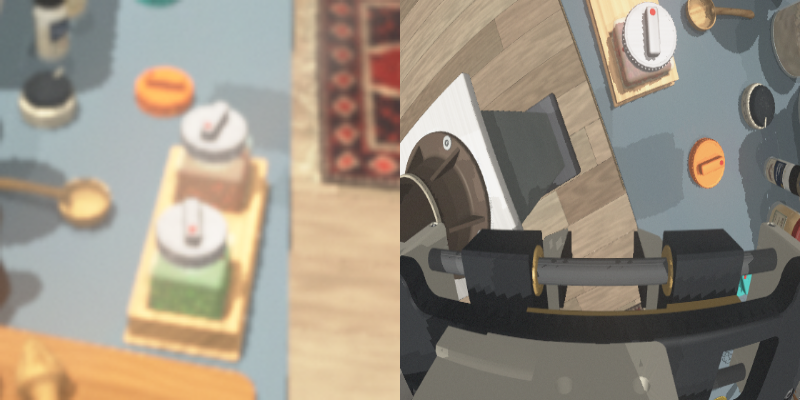

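The final view shows both lids level on their jars, lentil at (214,132) and pea at (192,232). Nothing around them has moved and the gripper is clear, so I'm handing in.

```bash
python3 -c "
from cell import *
print(sign_off())"
```

```text
the job is handed in; nothing more can be done
None
```

Both jars are closed in the stand: each steel lid threaded onto the first jar it was tried on, went down to home height and clamped at about 1 Nm, and the job is handed in at about 23 s.

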